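# Lay a printed palm on the sloped rest and lock the keeper collar

### The job

Lay the white printed palm flat and centred on the sloped rest of the stand, knuckle prongs up against the blue lip at the low end and the wrist stem pointing up the slope, and let go of it. Then turn the lock collar by its orange handle post until the handle arm lies over the red locked line and the keeper arm is across the palm, leaving the palm lying as it was. Leave the other things on the bench where they are.

Things in the scene. Friction and masses are not known exactly. Their poses are not given: they have to be found in the camera images.
- palm: White printed palm (hand part), 60 g: slab 40 (x) x 54 (y) x 16 mm (z); three knuckle prongs (12 wide, 14 high) at its +x end reach x = +38 mm; round wrist stem, diameter 14 mm, axis 7.5 mm above the underside, at its -x end reaches x = -65 mm. Origin: centre of the slab's underside, z up. Starts flat on the yellow mat (mat top 2 mm above the table), among other pieces.
- stem_end (a point): End of the palm's wrist stem, on the stem axis.
- stand: The work-holding stand, fixed to the table: aluminium base plate 150 (x) x 260 (y) x 12 mm. Origin: centre of the plate's underside. At its y = +75 mm stands the sloped rest, at y = -35 mm the lock collar. Its x points roughly away from the robot.
- rest: Narrow raised rest on the stand: black rubber pad 91 (x) x 38 mm (y), sloped 0.21 rad down towards its +x (away from the robot). Blue lip across the low end: 8 mm thick, 10 mm above the pad, inner face at x = +38 mm. Origin: on the pad's surface, 60 mm above the table, where the palm's origin comes when laid right; z: the pad's normal. Both sides are free.
- collar (a joint): Angle of the lock collar about its upright axis, rad, growing anticlockwise from above; it stays where left (2.5 N at the handle). 0: keeper arm along the stand's +x, handle along -x. 1.571: locked, the handle arm over the red line (the stand's -y) and the keeper arm across the rest. It turns from -0.4 to 2.0, also past the mark, with no click there.
- collar_axis (a point): On the collar's axis, at the base plate's top (12 mm above the table). Collar: black knurled ring, diameter 62 mm, z 17 to 43 mm above the table, then a steel neck of diameter 24 mm up to 95 mm. Steel keeper arm at the top: 14 mm wide, reaches 118 mm from the axis, underside 85 mm above the table (about 7 mm over a well laid palm).
- handle_top (a point): Top centre of the collar's orange handle post: upright, diameter 14 mm, top 85 mm above the table, 72 mm from the collar's axis, across from the keeper arm; it is free to push from z = 35 mm to its top. It stands on a dark arm 14 mm wide, top 32 mm above the table.
- locked_mark (a point): Outer part of the red locked line on the base plate, 90 mm from the collar's axis; the line is 6 mm wide and runs radially from 32 to 94 mm.
- finger_print: Bystander, loose: white printed finger segment 54 x 16 x 15 mm, long axis x; origin centre of the underside of its 34 mm square shank
- sanding_block: Bystander, loose: wooden block 65 x 40 x 24 mm; origin centre of underside
- tub_a: Bystander, loose: yellow tub with blue cap, diameter 44, height 85 mm; origin centre of underside
- tub_b: Bystander, loose: second yellow tub, same size as tub_a
- glasses: Bystander, loose: dark safety glasses 135 mm wide, 40 mm high, temples 115 mm along their -x; origin on the table below the bridge
- needle_file: Bystander, loose: thin tool with blue handle, 170 mm long, lying on the table along its x
There are look-alikes about, which are no part of the job. Leave any black look-alike of the palm alone.

How it is judged (in metres and radians):
On the way:
1. the palm lies right on the rest, let go, while the collar is still open (x of palm in the frame of rest between -0.01 and 0.006 m and y of palm in the frame of rest between -0.012 and 0.012 m and z of palm in the frame of rest between -0.005 and 0.005 m and angle between the z axis of palm and the z axis of rest, either way round below 0.12 rad and angle between the x axis of palm and the x axis of rest, either way round below 0.2 rad and x of stem_end in the frame of rest below -0.04 m and contact force between the fingers and palm below 0.1 N and linear speed of palm below 0.02 m/s and value of joint collar below 1 rad), for 0.2 s.
At the end, for the whole second after the job is handed in: Palm at rest on the pad: origin within 12 mm sideways of the rest's, at most 10 mm up or 6 mm down the slope, within 5 mm in height, flat within 0.12 rad, yaw within 0.2 rad, prongs towards the lip, stem uphill. Collar still, within 0.09 rad of the locked mark (1.571) (x of palm in the frame of rest between -0.01 and 0.006 m and y of palm in the frame of rest between -0.012 and 0.012 m and z of palm in the frame of rest between -0.005 and 0.005 m and angle between the z axis of palm and the z axis of rest, either way round below 0.12 rad and angle between the x axis of palm and the x axis of rest, either way round below 0.2 rad and x of stem_end in the frame of rest below -0.04 m and value of joint collar between 1.481 and 1.661 rad and linear speed of palm below 0.02 m/s and velocity of joint collar between -0.05 and 0.05 rad/s); the robot touches nothing.
It fails at once if another loose thing on the bench is moved more than 20 mm (distance of any of finger_print, sanding_block, tub_a, tub_b, glasses, needle_file from where it was at the start of the episode above 0.02 m).
It also fails if it takes over 58 s, if anything falls off the work surface, if the arm or the gripper's body presses on something with over 40 N, if the wrist force passes 120 N, or if a joint passes its speed limit or range.

### The arm

A 7-joint arm with a two-finger parallel gripper is mounted at the origin on the work surface. World frame = base frame: x ahead of the robot, y to its left, z up, the work surface at z = 0. Lengths are in mm, angles in rad, forces in N, time in s.
With the tool pointing down it reaches from about 400 to 875 mm from the base axis. Payload 6.5 kg.
Tool frame: the origin (TCP) lies at the very end of the fingers, on their centre line; the grasp point (between the pads) lies env.grip_point_offset behind it (env.grip_point_offset is the distance from the TCP to the grasp point, in mm); z points along the fingers, y is the direction in which the jaws open and shut (so a half turn about z gives the same grasp; the last joint's range is limited). The gripper opens to 88 mm and grips with 3 to 60 N. Pads are 18 mm wide; open, the fingers measure 123 mm over their backs; the gripper's body (75 mm by 187 mm) begins 45 mm behind the grasp point.
Start: joints at [-1.315, 0.536, -0.004, 1.538, 0.003, 1.067, -0.071], TCP at [205.573, 616.628, 238.716] pointing down, gripper open.
Joint ranges: [-2.7, 2.7], [-0.37, 2.16], [-1.27, 1.26], [0.24, 2.4], [-1.31, 4.45], [0.19, 1.91], [-2.76, 2.76]. Speed limits (rad/s): [2.39, 2.39, 3.14, 3.14, 3.14, 3.14, 3.14].

### API

Orientations are given as a 3x3 rotation matrix whose columns are the frame's x, y, z axes.
In Python, from plant import env gives the robot as it stands.
- The arm moves only by the tool play_rows, never from a script. Its argument "deltas" is a list of rows, each a list of 3 entries, a list of its own where there are three numbers: the shift along the tool's x, y, z as a fraction of full scale, then the turn, a rotation vector about the tool's x, y, z as a fraction of full scale, then the gripper command: -1 is fully open, 1 is shut, values between are in proportion. A call has exactly 8 rows; each row shifts and turns the pose as measured when the row begins, along the tool's axes as they then stand; what a row does not reach is not made up. Full scale, the value 1, is 8 cm for a shift and 0.08 rad for a turn. A row lasts 1/12 s, in which the tool goes at most 41.7 mm and 7.16 degrees, less where a joint would pass 70% of its speed; a pose out of reach is approached as far as the arm can. A call with a number of a shift or a turn outside -1 to 1 is refused whole. A call with a gripper value outside its range is refused whole. The fingers move at their own pace and stop on an object; "newtons" is the grip in N (left out, the last holds). Time passes only in rows, so rows that do not move let the fingers close, or fill a call up. It gives the time, the measured TCP pose, the force and the opening at its end, in the units of the state.
- env.read_state(): the state, without advancing time (a new reading comes with each control period).
- env.get_image(name): name is "scene" or "top" or "wrist"; returns (picture, depth): 400x640x3 uint8, red, green, blue; 400x640 float32, mm along the optical axis (not along the pixel's ray), 0 where there is no reading.
- env.camera_model(name): a dict with "camera_matrix" (3x3 intrinsics, pixels), "extrinsics" (4x4, takes a point from camera to world coordinates); the wrist camera has in their place "tool_from_camera" (4x4, takes a point from camera to tool coordinates, whose origin is the TCP and whose axes are the flange's). Camera axes: x right, y down, z forward; pixel columns grow to the right and rows downward; lengths in mm; the calibration is good to about 2 mm. A picture is of the moment at which its call begins: read the wrist's pose just before it. camera_model takes no time and is no camera call.
- env.job_done(): hands the job in, once; it reports no verdict.
Trained networks look in the newest picture that a camera, given by its name, has taken for a name from the list of things; names that differ only in an ending like _2 or _b are one class to them, and where a whole thing is asked for, a point or a joint stands for the part that bears it (a point fixed in the world has none). Each returns a list of dicts, best first, with "p" (0 to 1); they miss things now and then, are a little off and sometimes report something else, mostly with a low value. They report only what shows in the picture. A call takes as long as a camera call. They do not tell look-alikes from the thing itself.
- env.recognise(query, camera): "xy" ([column, row] in pixels, amid what is visible of it).
- env.masks_of(query, camera): "mask" (400x640 bool, what is visible of it) and "xy" ([column, row] in pixels, amid what is visible of it).
The state is a dict: "time_s": time; "joints": joint angles; "qvel": joint speeds; "tau": joint torques, N m; "tool_pos": TCP position; "tool_rot": TCP orientation; "contact_force": force on the tool from outside, world axes, zero at the start; "moment": the same for the moment, N m; "finger_gap": finger opening in mm.
Only numpy, scipy, OpenCV 4.12 (cv2) and the standard library are available. Lean on these libraries where they do the work, as an engineer would, in place of code of your own. Each camera call takes 0.05 s, during which the arm holds its last target. There are 200 camera calls.

## Working session

There is one attempt and no reset: what is moved stays moved. The work goes in short steps, Python scripts to look and compute and a tool call to move; the robot and the scene stay as the last step left them, time stands still between calls to the robot, and variables do not carry over. Pictures are saved under pics/ and viewed, about 8 in all and at most 12, crops included, and the job is handed in when it is done.

Besides the shell and the picture viewer there is one more tool, called after ">>>" as a command line: name --argument value ..., lists and objects as JSON in quotes. play_rows: Moves the arm, as the interface text tells. Shift numbers are shares of 8 cm and turn numbers shares of 0.08 rad, none past 1 either way. Its arguments: {"type":"object","properties":{"deltas":{"type":"array"},"newtons":{"type":"number"}},"required":["deltas"]}

```bash
ls; mkdir -p pics; python3 - <<'E'
from plant import env
import cv2,numpy as np
s=env.read_state();print(s['time_s'],s['tool_pos'],s['tool_rot'],env.grip_point_offset,s['finger_gap'])
ims=[]
for c in ('scene','top'):
    p,d=env.get_image(c);np.savez('%s0.npz'%c,p=p,d=d);cv2.imwrite('pics/%s0.png'%c,p[:,:,::-1])
    m=env.camera_model(c);print(c,m)
    for q in ('palm','stand','handle_top'):
        print(q,[(round(r['p'],2),np.round(r['xy'])) for r in env.recognise(q,c)])
print(env.camera_model('wrist'))
E
```

```text
pics
0.0 [205.42673214 616.05638534 237.84343897] [[-9.48683554e-01  3.16226722e-01 -4.18042738e-04]
 [ 3.16226977e-01  9.48682176e-01 -1.62138644e-03]
 [-1.16136024e-04 -1.67037904e-03 -9.99998598e-01]] 18.700000000000003 88.09039516043676
scene {'camera_matrix': array([[402.06219866,   0.        , 321.65776769],
       [  0.        , 402.06219866, 200.46239159],
       [  0.        ,   0.        ,   1.        ]]), 'extrinsics': array([[-3.75072651e-01,  6.83535292e-01, -6.26178897e-01,
         1.29005281e+03],
       [ 9.26851245e-01,  2.64609900e-01, -2.66323807e-01,
         2.46828457e+02],
       [-1.63485859e-02, -6.80265466e-01, -7.32783474e-01,
         9.60391142e+02],
       [ 0.00000000e+00,  0.00000000e+00,  0.00000000e+00,
         1.00000000e+00]])}
palm [(0.91, array([274., 286.])), (0.79, array([281., 146.])), (0.64, array([212., 252.])), (0.58, array([239., 202.])), (0.53, array([430., 245.])), (0.45, array([293., 198.]))]
stand [(0.72, array([402., 257.]))]
handle_top [(0.86, array([387., 248.]))]
top {'camera_matrix': array([[398.36657624,   0.        , 327.44133
[... 528 characters left out ...]
, (0.87, array([425., 288.])), (0.69, array([492., 226.])), (0.63, array([418., 109.]))]
stand [(0.84, array([245., 175.]))]
handle_top [(0.79, array([252., 168.]))]
{'camera_matrix': array([[341.28776171,   0.        , 328.31995567],
       [  0.        , 341.28776171, 196.43235774],
       [  0.        ,   0.        ,   1.        ]]), 'tool_from_camera': array([[-1.39028216e-04, -9.49350647e-01, -3.14218603e-01,
         8.12653953e+01],
       [ 9.99999402e-01, -4.72775023e-04,  9.85941439e-04,
        -3.76894908e-02],
       [-1.08455885e-03, -3.14218278e-01,  9.49350145e-01,
        -1.46593923e+02],
       [ 0.00000000e+00,  0.00000000e+00,  0.00000000e+00,
         1.00000000e+00]])}
```

View pics/top0.png

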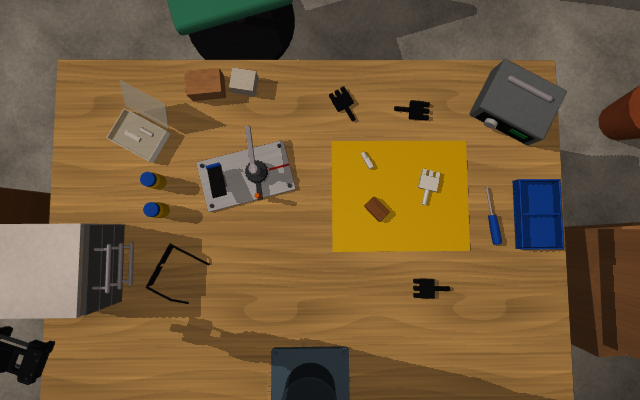

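View pics/scene0.png

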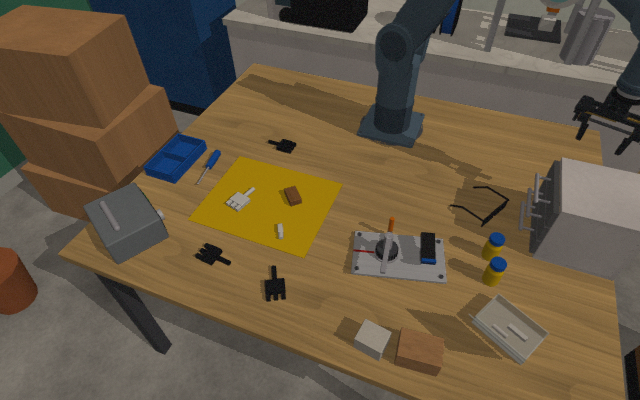

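The white palm is at top (429,184), with prongs away from the robot; the three black look-alikes are at (343,103), (414,110) and (430,288). White and lying on the mat, only the first fits. The stand is at (247,175), with the rest at the left around (214,180), the collar at (256,171), the handle at (258,195) and the red line at (280,167). Next I measure coarsely and enlarge crops.

```bash
cat > h.py <<'E'
import numpy as np,cv2
from plant import env
def cloud(d,c,T=None):
    m=env.camera_model(c);K=m['camera_matrix'];E=m['extrinsics'] if T is None else T
    v,u=np.mgrid[:400,:640];P=np.stack([(u-K[0,2])/K[0,0]*d,(v-K[1,2])/K[1,1]*d,d],-1)
    return P@E[:3,:3].T+E[:3,3]
def wrist():
    s=env.read_state();p,d=env.get_image('wrist')
    T=np.eye(4);T[:3,:3]=s['tool_rot'];T[:3,3]=s['tool_pos']
    T=T@env.camera_model('wrist')['tool_from_camera'];return s,p,cloud(d,'wrist',T),T
def pix(P,c,T=None):
    m=env.camera_model(c);K=m['camera_matrix'];E=np.linalg.inv(m['extrinsics'] if T is None else T)
    q=K@(E[:3,:3]@np.array(P,float)+E[:3,3]);return q[:2]/q[2]
E
python3 - <<'E'
from h import *
z=np.load('top0.npz');p=z['p'];C=cloud(z['d'],'top')
hsv=cv2.cvtColor(p,cv2.COLOR_RGB2HSV)
def reg(m,r):
    k=np.zeros(m.shape,bool);k[r[1]:r[3],r[0]:r[2]]=1;return m&k
white=reg((hsv[...,1]<60)&(hsv[...,2]>150),(405,160,450,215))
X=C[white];print('palm',len(X),X.mean(0),X[:,2].min(),X[:,2].max(),[pix(x,'top') for x in X[:1]])
r=cv2.minAreaRect(X[:,:2].astype(np.float32));print(r)
plate=reg((C[...,2]>7)&(C[...,2]<18)&(hsv[...,1]<60),(185,130,310,220))
r=cv2.minAreaRect(C[plate][:,:2].astype(np.float32));print('plate',plate.sum(),r,cv2.boxPoints(r),np.median(C[plate][:,2]))
red=reg((hsv[...,1]>130)&((hsv[...,0]<5)|(hsv[...,0]>174))&(hsv[...,2]>80),(185,130,310,220))
print('red',red.sum(),C[red].mean(0))
o=reg((hsv[...,1]>130)&(hsv[...,0]>5)&(hsv[...,0]<16)&(C[...,2]>40),(240,180,275,215))
print('orange',C[o])
k=reg(C[...,2]>75,(185,110,310,185));print('keeper',cv2.minAreaRect(C[k][:,:2].astype(np.float32)),C[k].mean(0),np.median(C[k][:,2]))
cr=cv2.resize(p[120:225,185:310],None,fx=6,fy=6,interpolation=2);cv2.imwrite('pics/st0.png',cr[...,::-1])
for n in ('plam',):pass
a=cv2.resize(p[130:260,330:500],None,fx=4,fy=4,interpolation=2);cv2.imwrite('pics/pm0.png',a[...,::-1])
E
```

```text
palm 346 [ 571.204224   -347.89379477   16.04502814] 8.946665528140784 22.562394790657663 [array([423., 169.])]
((558.9312744140625, -344.37115478515625), (52.696144104003906, 101.50782012939453), 73.14042663574219)
plate 3294 ((595.4617919921875, 182.79788208007812), (148.7406005859375, 258.5287170410156), 14.77841567993164) [[490.57874  288.81564 ]
 [556.52466   38.839157]
 [700.34485   76.78012 ]
 [634.3989   326.7566  ]] 11.299436924057545
red 41 [616.23873816  84.07333889  40.16106987]
orange [[537.9309778  143.08168508  84.82579442]
 [537.97837966 140.50819147  84.07682634]
 [537.81458294 137.51790428  85.94913802]
 [537.90833554 135.03215136  84.62466569]
 [535.36921962 143.36677194  82.92492505]
 [535.24897488 140.44969276  84.29761877]
 [535.42572418 138.13834138  81.86533362]
 [535.13639753 134.88918104  85.40504488]
 [535.65403609 133.23410131  78.60296256]
 [537.570872   134.23458026  53.86242889]
 [532.76487943 146.24979379  81.65117007]
 [532.34316492 142.67170507  87.05766742]
 [532.91554592 141.22482605  79.30623876]
 [532.84400844 138.39711304  80.07774212]
 [532.756
[... 255 characters left out ...]
62 137.93566053  82.86509445]
 [529.82181009 135.05772964  84.03276059]
 [530.35306641 133.50055047  76.57138904]
 [531.37066993 132.90524678  62.44298376]
 [532.65633436 132.78127428  44.6358657 ]
 [527.34916063 140.89779731  81.06059711]
 [527.12511672 137.72699694  84.04714618]
 [527.66241889 136.2437672   76.23334473]
 [528.11955431 134.54827687  69.55429985]
 [529.34550425 134.45497403  51.96165056]
 [530.10463284 133.29766697  40.98916667]
 [526.81303619 140.50106594  48.60095088]
 [526.67583321 137.44307087  50.41332856]]
keeper ((567.9976196289062, 93.66032409667969), (335.75201416015625, 69.59968566894531), 35.33772659301758) [627.96209283 132.8946422  219.33450912] 94.4046362112208
```

View pics/pm0.png

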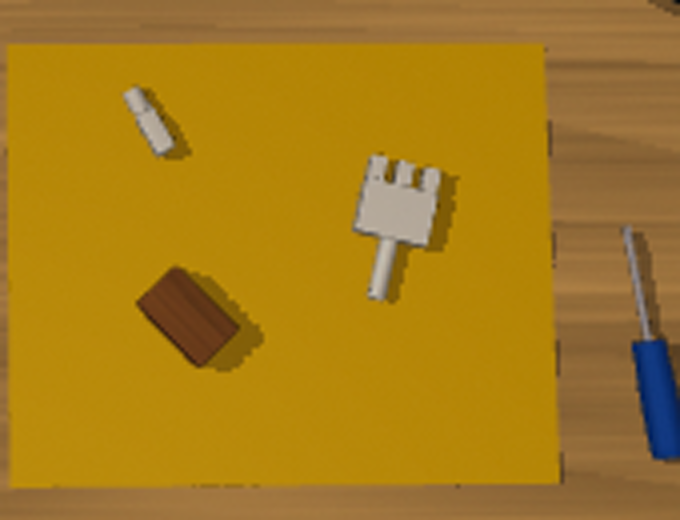

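The enlarged crop confirms it: the white palm has prongs up and to the right and its stem down and to the left (yaw ≈ -0.295). The small white piece is the finger print. The palm origin is about (572,-348) and the stand origin about (595,183) at yaw 0.258. I move over the stand first to measure it from near on the way.

>>> play_rows --deltas '[[[-0.35,-0.226,0],[0,0,0],-1],[[-0.35,-0.226,0],[0,0,0],-1],[[-0.35,-0.226,0],[0,0,0],-1],[[-0.35,-0.226,0],[0,0,0],-1],[[-0.35,-0.226,0],[0,0,0],-1],[[-0.35,-0.226,0],[0,0,0],-1],[[-0.35,-0.226,0],[0,0,0],-1],[[-0.35,-0.226,0],[0,0,0],-1]]'

```text
time_s: 1.07
tool_pos: [371.0, 408.6, 237.2]
tool_rot: [[-0.954, 0.3, -0.004], [0.3, 0.954, 0.006], [0.006, 0.004, -1.0]]
contact_force: [0.8, 0.2, 0.1]
finger_gap: 87.9
```

>>> play_rows --deltas '[[[-0.35,-0.226,0],[0,0,0],-1],[[-0.35,-0.226,0],[0,0,0],-1],[[-0.35,-0.226,0],[0,0,0],-1],[[-0.35,-0.226,0],[0,0,0],-1],[[-0.35,-0.226,0],[0,0,0],-1],[[-0.35,-0.226,0],[0,0,0],-1],[[-0.35,-0.226,0],[0,0,0],-1],[[0,0,0],[0,0,0],-1]]'

```text
time_s: 1.73
tool_pos: [530.9, 211.8, 237.6]
tool_rot: [[-0.951, 0.309, 0.002], [0.309, 0.951, 0.005], [-0.0, 0.005, -1.0]]
contact_force: [-0.1, -0.9, 0.5]
finger_gap: 88.1
```

```bash
python3 - <<'E'
from h import *
s,p,C,T=wrist();cv2.imwrite('pics/w1.png',p[...,::-1]);np.savez('w1.npz',p=p,C=C,T=T)
print(s['tool_pos'],s['joints'])
hsv=cv2.cvtColor(p,cv2.COLOR_RGB2HSV);z=C[...,2]
near=(np.hypot(C[...,0]-595,C[...,1]-183)<170)
pl=near&(z>8)&(z<16)&(hsv[...,1]<60)
r=cv2.minAreaRect(C[pl][:,:2].astype(np.float32));print('plate',pl.sum(),r,np.median(z[pl]))
o=near&(hsv[...,1]>130)&(hsv[...,0]>5)&(hsv[...,0]<16)&(z>80);print('handle',o.sum(),C[o].mean(0))
R=np.array([595.5,182.8]);ux=np.array([.967,.255]);uy=np.array([-.255,.967])
L=np.stack([(C[...,:2]-R)@ux,(C[...,:2]-R)@uy],-1)
b=near&(hsv[...,0]>100)&(hsv[...,0]<130)&(hsv[...,1]>120)&(z>45)&(z<80)&(L[...,1]>40);B=L[b]
print('lip',b.sum(),B.min(0),B.max(0),B.mean(0),z[b].max())
pad=near&(z>45)&(z<75)&(abs(L[...,1]-75)<16)&(L[...,0]<30)&(L[...,0]>-45);A=np.c_[L[pad],np.ones(pad.sum())]
print('pad plane',pad.sum(),np.linalg.lstsq(A,z[pad],rcond=None)[0])
pp=near&(z>45)&(z<75)&(L[...,1]>45);print('pad ext',np.percentile(L[pp],[1,99],axis=0))
red=near&(hsv[...,1]>130)&((hsv[...,0]<5)|(hsv[...,0]>174))&(z<20);print('red',red.sum(),C[red].mean(0),cv2.fitLine(C[red][:,:2].astype(np.float32),2,0,.01,.01).ravel())
k=near&(z>85)&(z<105);r=cv2.minAreaRect(C[k][:,:2].astype(np.float32));print('keeper',r,np.median(z[k]))
E
```

```text
[530.89596446 211.83005926 237.56279103] [-0.56424781  0.40240285  0.14016116  1.76268261 -0.07034116  0.97749678
  0.86112851]
plate 18042 ((597.036376953125, 184.82691955566406), (149.54037475585938, 259.9266357421875), 14.662513732910156) 12.599704882187638
handle 38 [520.87830341 157.19978854 130.98986571]
lip 444 [-43.07551297  57.49774636] [50.00835059 94.51276491] [42.352604   76.10088163] 63.96016845424958
pad plane 2179 [-1.86373803e-01  3.81934824e-03  6.08584859e+01]
pad ext [[-43.0454159   57.76327462]
 [ 48.47163368  94.97377771]]
red 164 [622.71095455  87.75737199  13.36822569] [ 2.5596642e-01 -9.6668565e-01  6.2271094e+02  8.7757370e+01]
keeper ((625.5964965820312, 152.27647399902344), (194.71556091308594, 24.087791442871094), 3.514920711517334) 95.2380054396744
```

View pics/w1.png

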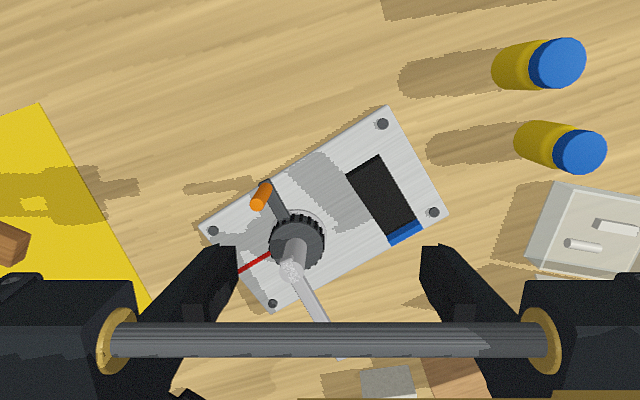

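The stand view is clear: rest at (385,195) with the blue lip at (405,233), collar at (297,240), handle at (261,196) and red line at (255,262). The sizes fit (plate 149.5 x 260 mm, slope -0.19, lip at 42 mm). The rest is at about (577.5,257,60) with yaw 0.257, and the collar is at about -0.12 rad. Now the palm.

>>> play_rows --deltas '[[[-0.147,-0.43,0.04],[0,0,0],-1],[[-0.147,-0.43,0.04],[0,0,0],-1],[[-0.147,-0.43,0.04],[0,0,0],-1],[[-0.147,-0.43,0.04],[0,0,0],-1],[[-0.147,-0.43,0.04],[0,0,0],-1],[[-0.147,-0.43,0.04],[0,0,0],-1],[[-0.147,-0.43,0.04],[0,0,0],-1],[[-0.147,-0.43,0.04],[0,0,0],-1]]'

```text
time_s: 2.45
tool_pos: [535.6, -65.4, 208.1]
tool_rot: [[-0.96, 0.28, 0.002], [0.28, 0.96, 0.019], [0.003, 0.019, -1.0]]
contact_force: [0.0, -0.1, 0.5]
finger_gap: 88.5
```

>>> play_rows --deltas '[[[-0.147,-0.43,0.04],[0,0,0],-1],[[-0.147,-0.43,0.04],[0,0,0],-1],[[-0.147,-0.43,0.04],[0,0,0],-1],[[-0.147,-0.43,0.04],[0,0,0],-1],[[-0.147,-0.43,0.04],[0,0,0],-1],[[-0.147,-0.43,0.04],[0,0,0],-1],[[-0.147,-0.43,0.04],[0,0,0],-1],[[0,0,0],[0,0,0],-1]]'

```text
time_s: 3.12
tool_pos: [549.2, -326.8, 179.1]
tool_rot: [[-0.962, 0.273, 0.005], [0.273, 0.962, 0.021], [0.001, 0.021, -1.0]]
contact_force: [-0.6, 0.1, -0.5]
finger_gap: 88.2
```

```bash
cat >> h.py <<'E'
def go(tgt,n,s=None):
    s=s or env.read_state();d=s['tool_rot'].T@(np.array(tgt,float)-s['tool_pos']);print('now',np.round(s['tool_pos'],1),'tool delta mm',np.round(d,1),'per row units for',n,np.round(d/80/n,3))
def turn(Rt,n):
    from scipy.spatial.transform import Rotation as Q
    r=Q.from_matrix(env.read_state()['tool_rot'].T@Rt).as_rotvec();print('turn rad',np.round(r,4),'units/row',np.round(r/.08/n,3))
E
python3 - <<'E'
from h import *
s,p,C,T=wrist();cv2.imwrite('pics/w2.png',p[...,::-1])
print(s['tool_pos'],s['tool_rot'].round(3),s['joints'].round(2))
hsv=cv2.cvtColor(p,cv2.COLOR_RGB2HSV);z=C[...,2]
w=(np.hypot(C[...,0]-565,C[...,1]+346)<80)&(hsv[...,1]<70)&(hsv[...,2]>90)&(z>6)&(z<30)
X=C[w];r=cv2.minAreaRect(X[:,:2].astype(np.float32));print(w.sum(),r,np.percentile(z[w],[5,50,95]))
# slab only: top surface z>14.5 
n,l,st,c=cv2.connectedComponentsWithStats(w.astype(np.uint8));print(st[1:][st[1:,4]>50])
y=np.deg2rad(r[2]) 
E
```

```text
[ 549.17361569 -326.79561195  179.09053107] [[-0.962  0.273  0.005]
 [ 0.273  0.962  0.021]
 [ 0.001  0.021 -1.   ]] [ 0.3   0.6   0.25  1.62 -0.2   0.95  1.92]
3614 ((559.8692626953125, -344.104736328125), (53.36448669433594, 102.72148895263672), 74.74688720703125) [13.31360917 17.87359795 19.49322603]
[[ 282  135   57  106 3614]]
```

View pics/w2.png

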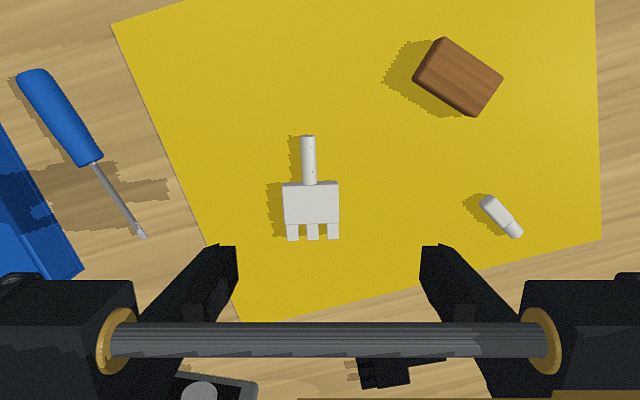

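The palm sits at px (310,205), already nearly square to the jaws; its size 53x103 mm and top z 18 fit the description. I align the tool over it.

```bash
python3 - <<'E'
from h import *
a=np.deg2rad(-15.3);x=np.array([np.cos(a),np.sin(a),0]);z=np.array([0,0,-1.]);Rt=np.c_[-x,np.cross(z,-x),z]
turn(Rt,1);s=env.read_state();go([572.5,-347.6,60],8);go([572.5,-347.6,5],8)
E
```

```text
turn rad [ 0.0243 -0.002  -0.0071] units/row [ 0.304 -0.026 -0.089]
now [ 550.  -322.8  179.1] tool delta mm [-28.6 -20.7 118.5] per row units for 8 [-0.045 -0.032  0.185]
now [ 550.  -322.8  179.1] tool delta mm [-28.7 -22.  173.5] per row units for 8 [-0.045 -0.034  0.271]
```

>>> play_rows --deltas '[[[-0.06,-0.04,0.23],[0.3,0,-0.1],-1],[[-0.06,-0.04,0.23],[0,0,0],-1],[[-0.06,-0.04,0.23],[0,0,0],-1],[[-0.06,-0.04,0.23],[0,0,0],-1],[[-0.06,-0.05,0.23],[0,0,0],-1],[[-0.06,-0.05,0.2],[0,0,0],-1],[[0,0,0],[0,0,0],-1],[[0,0,0],[0,0,0],-1]]'

```text
time_s: 3.83
tool_pos: [582.1, -330.3, 67.9]
tool_rot: [[-0.969, 0.247, 0.004], [0.247, 0.969, 0.012], [-0.001, 0.013, -1.0]]
contact_force: [-0.1, -0.5, 0.5]
finger_gap: 87.8
```

```bash
python3 - <<'E'
from h import *
s,p,C,T=wrist()
hsv=cv2.cvtColor(p,cv2.COLOR_RGB2HSV);z=C[...,2]
w=(np.hypot(C[...,0]-565,C[...,1]+346)<80)&(hsv[...,1]<70)&(hsv[...,2]>90)&(z>6)&(z<30)
r=cv2.minAreaRect(C[w][:,:2].astype(np.float32));print(w.sum(),r)
a=np.deg2rad(r[2]-90);x=np.array([np.cos(a),np.sin(a),0]);zz=np.array([0,0,-1.]);Rt=np.c_[-x,np.cross(zz,-x),zz]
o=np.r_[r[0],0]+13.5*x;o[2]=5;print(o);turn(Rt,1);go(o,1)
E
```

```text
8641 ((560.0897216796875, -344.67120361328125), (53.80767059326172, 103.2853775024414), 75.83367919921875)
[ 573.17917827 -347.97515974    5.        ]
turn rad [ 0.0132  0.0006 -0.0021] units/row [ 0.165  0.008 -0.027]
now [ 582.1 -329.8   68. ] tool delta mm [  4.2 -20.6  62.7] per row units for 1 [ 0.052 -0.258  0.784]
```

>>> play_rows --deltas '[[[0.03,-0.15,0],[0.16,0,0],-1],[[0.02,-0.1,0],[0,0,0],-1],[[0,0,0],[0,0,0],-1],[[0,0,0.1],[0,0,0],-1],[[0,0,0.1],[0,0,0],-1],[[0,0,0],[0,0,0],-1],[[0,0,0],[0,0,0],-1],[[0,0,0],[0,0,0],-1]]'

```text
time_s: 4.55
tool_pos: [574.2, -349.4, 55.3]
tool_rot: [[-0.969, 0.246, 0.006], [0.246, 0.969, -0.003], [-0.006, -0.001, -1.0]]
contact_force: [-0.6, -0.9, 0.1]
finger_gap: 88.1
```

```bash
python3 - <<'E'
from h import *
a=np.deg2rad(-14.3);x=np.array([np.cos(a),np.sin(a),0]);zz=np.array([0,0,-1.]);Rt=np.c_[-x,np.cross(zz,-x),zz]
turn(Rt,1);go([573.2,-348,5],1)
E
```

```text
turn rad [-0.0014  0.0064  0.0008] units/row [-0.018  0.08   0.011]
now [ 574.2 -349.4   55.3] tool delta mm [ 1.7  1.2 50.3] per row units for 1 [0.021 0.015 0.629]
```

>>> play_rows --deltas '[[[0.01,0.01,0.15],[0,0.08,0],-1],[[0.01,0,0.15],[0,0,0],-1],[[0,0,0.15],[0,0,0],-1],[[0,0,0.12],[0,0,0],-1],[[0,0,0.06],[0,0,0],-1],[[0,0,0],[0,0,0],-1],[[0,0,0],[0,0,0],-1],[[0,0,0],[0,0,0],-1]]' --newtons 15

```text
time_s: 5.22
tool_pos: [573.8, -348.1, 2.6]
tool_rot: [[-0.969, 0.246, -0.001], [0.246, 0.969, 0.0], [0.001, 0.0, -1.0]]
contact_force: [-0.4, 1.2, 5.9]
finger_gap: 87.8
```

>>> play_rows --deltas '[[[0,0,-0.03],[0,0,0],-1],[[0,0,0],[0,0,0],0.6],[[0,0,0],[0,0,0],1],[[0,0,0],[0,0,0],1],[[0,0,0],[0,0,0],1],[[0,0,0],[0,0,0],1],[[0,0,0],[0,0,0],1],[[0,0,0],[0,0,0],1]]' --newtons 15

```text
time_s: 5.88
tool_pos: [572.9, -348.2, 2.6]
tool_rot: [[-0.969, 0.246, -0.003], [0.246, 0.969, 0.001], [0.003, 0.0, -1.0]]
contact_force: [-0.1, 0.1, 0.7]
finger_gap: 53.7
```

>>> play_rows --deltas '[[[0,0,-0.1],[0,0,0],1],[[0,0,-0.2],[0,0,0],1],[[0,0,-0.3],[0,0,0],1],[[0,0,-0.4],[0,0,0],1],[[0,0.1,-0.4],[0,0,0],1],[[0,0.2,-0.4],[0,0,0],1],[[0,0.3,-0.3],[0,0,0],1],[[0,0.3,-0.2],[0,0,0],1]]' --newtons 20

```text
time_s: 6.55
tool_pos: [585.5, -282.1, 197.1]
tool_rot: [[-0.966, 0.257, -0.011], [0.257, 0.966, 0.001], [0.011, -0.001, -1.0]]
contact_force: [0.8, 0.5, -0.7]
finger_gap: 54.0
```

```bash
cat >> h.py <<'E'
def rest(yaw=.257,o=(577.5,257,60),sl=.21):
    x=np.array([np.cos(sl)*np.cos(yaw),np.cos(sl)*np.sin(yaw),-np.sin(sl)]);y=np.array([-np.sin(yaw),np.cos(yaw),0]);return np.c_[x,y,np.cross(x,y)],np.array(o,float)
def tr():
    R,o=rest();return np.c_[-R[:,0],R[:,1],-R[:,2]],R,o
E
python3 - <<'E'
from h import *
Rt,R,o=tr();turn(Rt,8);go(o+R@[-3,0,90],1);s=env.read_state();print(s['finger_gap'],s['joints'].round(2))
E
```

```text
turn rad [ 0.0556  0.1945 -0.5147] units/row [ 0.087  0.304 -0.804]
now [ 585.5 -282.1  197.1] tool delta mm [132.  526.8  49.1] per row units for 1 [1.65  6.585 0.613]
53.96144154985277 [ 0.2   0.6   0.26  1.58 -0.17  1.    1.82]
```

>>> play_rows --deltas '[[[0.1,0.45,0],[0,0,0],1],[[0.1,0.45,0],[0,0,0],1],[[0.1,0.45,0],[0,0,0],1],[[0.1,0.45,0],[0,0,0],1],[[0.1,0.45,0],[0,0,0],1],[[0.1,0.45,0],[0,0,0],1],[[0.1,0.45,0],[0,0,0],1],[[0.1,0.45,0],[0,0,0],1]]'

```text
time_s: 7.22
tool_pos: [601.9, 18.5, 216.3]
tool_rot: [[-0.964, 0.267, 0.013], [0.267, 0.964, -0.005], [-0.013, -0.001, -1.0]]
contact_force: [0.5, -0.4, -1.2]
finger_gap: 53.9
```

>>> play_rows --deltas '[[[0.1,0.4,0],[0,0.3,-0.7],1],[[0.1,0.4,0],[0,0.3,-0.7],1],[[0.1,0.3,0],[0,0.3,-0.7],1],[[0.1,0.25,0],[0,0.3,-0.7],1],[[0,0.2,0],[0,0.3,-0.7],1],[[0,0.15,0],[0,0.3,-0.7],1],[[0,0.1,0],[0,0.3,-0.7],1],[[0,0,0],[0,0,0],1]]'

```text
time_s: 7.88
tool_pos: [586.2, 187.4, 230.1]
tool_rot: [[-0.976, -0.155, -0.153], [-0.159, 0.987, 0.013], [0.149, 0.037, -0.988]]
contact_force: [0.3, 0.4, -0.9]
finger_gap: 53.8
```

```bash
python3 - <<'E'
from h import *
Rt,R,o=tr();turn(Rt,1);go(o+R@[-3,0,70],1);s=env.read_state();print(s['finger_gap'],s['joints'].round(2))
E
```

```text
turn rad [ 0.0542  0.0619 -0.0933] units/row [ 0.678  0.773 -1.167]
now [586.2 187.4 230.1] tool delta mm [-29.1  67.5 100.4] per row units for 1 [-0.363  0.844  1.255]
53.81239528474608 [-0.4   0.57  0.08  1.52 -0.11  1.2   1.44]
```

>>> play_rows --deltas '[[[-0.07,0.2,0.1],[0.35,0.4,-0.6],1],[[-0.07,0.2,0.15],[0.33,0.37,-0.57],1],[[-0.07,0.2,0.2],[0,0,0],1],[[-0.07,0.2,0.2],[0,0,0],1],[[-0.05,0.05,0.2],[0,0,0],1],[[0,0,0.15],[0,0,0],1],[[0,0,0],[0,0,0],1],[[0,0,0],[0,0,0],1]]'

```text
time_s: 8.55
tool_pos: [581.4, 256.2, 146.3]
tool_rot: [[-0.952, -0.238, -0.193], [-0.233, 0.971, -0.053], [0.2, -0.005, -0.98]]
contact_force: [0.7, -0.0, -0.5]
finger_gap: 54.0
```

```bash
python3 - <<'E'
from h import *
Rt,R,o=tr();turn(Rt,1);go(o+R@[-3,0,25],1)
s,p,C,T=wrist();cv2.imwrite('pics/w3.png',p[...,::-1]);np.savez('w3.npz',p=p,C=C,T=T)
E
```

```text
turn rad [-0.0018  0.0082 -0.0169] units/row [-0.022  0.103 -0.211]
now [581.4 256.2 146.3] tool delta mm [-11.    2.1  60.3] per row units for 1 [-0.138  0.026  0.753]
```

View pics/w3.png

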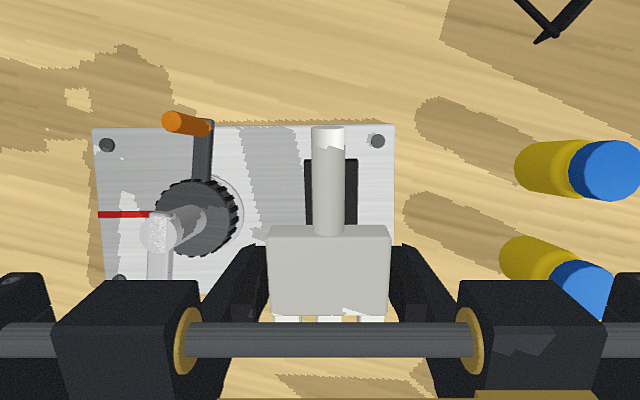

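The view shows the palm gripped squarely (slab px 267-392 x 226-315), its stem at (328,180) uphill over the black pad. I check its place in the grip and go lower.

```bash
python3 - <<'E'
from h import *
z=np.load('w3.npz');m=env.camera_model('wrist')['tool_from_camera'];T=z['T'];Q=T@np.linalg.inv(m)
L=(z['C']-Q[:3,3])@Q[:3,:3];p=z['p'];hsv=cv2.cvtColor(p,cv2.COLOR_RGB2HSV)
k=(abs(L[...,1])<32)&(L[...,2]>-25)&(L[...,2]<5)&(L[...,0]>-15)&(hsv[...,1]<60)&(hsv[...,2]>90)
A=L[k];print(k.sum(),A.min(0),A.max(0));st=A[A[:,0]>30];print('stem',st[:,0].max(),st[:,1].mean(),st[:,2].min());sl=A[(A[:,0]<15)];print('slab',sl[:,1].min(),sl[:,1].max(),np.polyfit(sl[:,0],sl[:,2],1),np.median(sl[:,2]));print('slab edge',np.percentile(A[abs(A[:,1])>12][:,0],[98,100]))
for lo in(20,35,50):print(lo,A[(A[:,0]>lo)&(A[:,0]<lo+12)][:,2].min())
E
```

```text
13429 [-14.99318235 -28.14841907 -18.5116582 ] [65.19958445 26.72640787 -0.94425761]
stem 65.19958444786826 -0.39449775721207303 -16.158781926731656
slab -28.148419069569933 26.726407871724692 [ 4.04362959e-03 -1.61040320e+01] -16.11168045336383
slab edge [20.2829138  20.79737595]
20 -17.244460522451124
35 -15.741933835117216
50 -15.744882203850091
```

>>> play_rows --deltas '[[[-0.06,0.02,0.1],[0,0.1,-0.2],1],[[-0.06,0.01,0.15],[0,0,0],1],[[-0.02,0,0.15],[0,0,0],1],[[0,0,0.15],[0,0,0],1],[[0,0,0.1],[0,0,0],1],[[0,0,0],[0,0,0],1],[[0,0,0],[0,0,0],1],[[0,0,0],[0,0,0],1]]'

```text
time_s: 9.27
tool_pos: [582.3, 256.5, 88.6]
tool_rot: [[-0.947, -0.25, -0.2], [-0.244, 0.968, -0.054], [0.207, -0.003, -0.978]]
contact_force: [0.4, 0.2, -0.3]
finger_gap: 53.8
```

```bash
python3 - <<'E'
from h import *
Rt,R,o=tr();turn(Rt,1);go(o+R@[-3,0,0],1);s=env.read_state();print('palm in rest',R.T@(s['tool_pos']-o))
E
```

```text
turn rad [-0.0016  0.0017 -0.0044] units/row [-0.021  0.021 -0.055]
now [582.3 256.5  88.6] tool delta mm [ 1.6  1.8 28.9] per row units for 1 [0.019 0.022 0.361]
palm in rest [-1.50286409 -1.71932571 28.91322898]
```

>>> play_rows --deltas '[[[0.02,0.02,0.08],[0,0,0],1],[[0,0,0.1],[0,0,0],1],[[0,0,0.08],[0,0,0],1],[[0,0,0.05],[0,0,0],1],[[0,0,0.01],[0,0,0],1],[[0,0,0],[0,0,0],1],[[0,0,0],[0,0,0],1],[[0,0,0],[0,0,0],1]]'

```text
time_s: 9.93
tool_pos: [575.4, 256.8, 62.6]
tool_rot: [[-0.948, -0.25, -0.197], [-0.245, 0.968, -0.053], [0.204, -0.002, -0.979]]
contact_force: [-0.3, 0.6, -0.7]
finger_gap: 54.0
```

```bash
python3 - <<'E'
from h import *
Rt,R,o=tr();turn(Rt,1);s=env.read_state();print('palm in rest',R.T@(s['tool_pos']-o),R.T@s['contact_force'])
E
```

```text
turn rad [-0.0011  0.0041 -0.0042] units/row [-0.014  0.051 -0.052]
palm in rest [-2.61863589  0.36825217  2.09682556] [-0.01363964  0.64948108 -0.67822565]
```

>>> play_rows --deltas '[[[0,0,0.015],[0,0.05,-0.05],1],[[0,0,0.01],[0,0,0],1],[[0,0,0.01],[0,0,0],1],[[0,0,0],[0,0,0],1],[[0,0,0],[0,0,0],1],[[0,0,0],[0,0,0],1],[[0,0,0],[0,0,0],1],[[0,0,0],[0,0,0],1]]'

```text
time_s: 10.6
tool_pos: [576.0, 257.0, 61.4]
tool_rot: [[-0.946, -0.254, -0.199], [-0.249, 0.967, -0.053], [0.206, -0.001, -0.978]]
contact_force: [0.2, 0.2, -0.9]
finger_gap: 53.9
```

```bash
python3 - <<'E'
from h import *
Rt,R,o=tr();turn(Rt,1);s=env.read_state();print('palm in rest',R.T@(s['tool_pos']-o),R.T@s['contact_force'])
E
```

```text
turn rad [-0.0006  0.0021  0.    ] units/row [-0.007  0.026  0.001]
palm in rest [-1.6919496   0.35330981  1.05030007] [ 0.42514423  0.14937543 -0.84649565]
```

>>> play_rows --deltas '[[[0,0,0.015],[0,0,0],1],[[0,0,0.012],[0,0,0],1],[[0,0,0],[0,0,0],1],[[0,0,0],[0,0,0],1],[[0,0,0],[0,0,0],1],[[0,0,0],[0,0,0],1],[[0,0,0],[0,0,0],1],[[0,0,0],[0,0,0],1]]'

```text
time_s: 11.27
tool_pos: [576.2, 257.1, 61.0]
tool_rot: [[-0.947, -0.254, -0.199], [-0.249, 0.967, -0.053], [0.206, -0.0, -0.979]]
contact_force: [0.8, 0.1, -0.1]
finger_gap: 53.5
```

>>> play_rows --deltas '[[[0,0,0.01],[0,0,0],1],[[0,0,0],[0,0,0],-0.3],[[0,0,0],[0,0,0],-0.4],[[0,0,0],[0,0,0],-0.5],[[0,0,0],[0,0,0],-0.7],[[0,0,0],[0,0,0],-0.9],[[0,0,0],[0,0,0],-1],[[0,0,0],[0,0,0],-1]]'

```text
time_s: 11.93
tool_pos: [576.1, 257.1, 60.4]
tool_rot: [[-0.946, -0.254, -0.199], [-0.249, 0.967, -0.053], [0.206, -0.0, -0.979]]
contact_force: [-1.0, -0.0, 0.4]
finger_gap: 88.0
```

>>> play_rows --deltas '[[[0,0,0],[0,0,0],-1],[[0,0,-0.05],[0,0,0],-1],[[0,0,-0.15],[0,0,0],-1],[[0,0,-0.2],[0,0,0],-1],[[0,0,-0.25],[0,0,0],-1],[[0,0,-0.25],[0,0,0],-1],[[0,0,-0.2],[0,0,0],-1],[[0,0,0],[0,0,0],-1]]'

```text
time_s: 12.6
tool_pos: [594.8, 261.9, 153.9]
tool_rot: [[-0.946, -0.254, -0.199], [-0.249, 0.967, -0.053], [0.206, -0.0, -0.978]]
contact_force: [0.7, -0.0, -0.7]
finger_gap: 88.4
```

```bash
cat > palm.py <<'E'
from h import *
s,p,C,T=wrist();cv2.imwrite('pics/w4.png',p[...,::-1]);Rt,R,o=tr()
print(s['tool_pos'],s['contact_force'].round(1),s['joints'].round(2));L=(C-o)@R;hsv=cv2.cvtColor(p,cv2.COLOR_RGB2HSV)
k=(abs(L[...,1])<40)&(L[...,2]>6)&(L[...,2]<25)&(abs(L[...,0])<80)&(hsv[...,1]<60)&(hsv[...,2]>90);A=L[k]
r=cv2.minAreaRect(A[:,:2].astype(np.float32));print(k.sum(),r,A.min(0),A.max(0))
sl=A[abs(A[:,0])<15];print('slab y',sl[:,1].min(),sl[:,1].max(),'plane',np.linalg.lstsq(np.c_[sl[:,:2],np.ones(len(sl))],sl[:,2],rcond=None)[0])
b=(abs(L[...,1])<25)&(hsv[...,0]>100)&(hsv[...,0]<130)&(hsv[...,1]>120)&(abs(L[...,0]-42)<12)&(L[...,2]>-5);print('lip',b.sum(),L[b].min(0) if b.any() else 0,L[b].max(0) if b.any() else 0,L[b].mean(0))
E
python3 palm.py
```

```text
[594.77884121 261.87860185 153.93352367] [ 0.7 -0.  -0.7] [-0.49  0.75  0.05  1.41 -0.08  1.19  1.41]
6651 ((-12.503219604492188, 0.2600116729736328), (107.97213745117188, 54.12266159057617), 0.16562968492507935) [-66.48475155 -26.79452962   6.04936559] [41.4290982  27.40188177 18.87169067]
slab y -26.7945296249303 27.357811998081562 plane [1.27333640e-03 1.26785069e-03 1.68630420e+01]
lip 603 [ 34.15430767 -18.42502077  -0.32386287] [46.94197841 18.27680236 12.65396996] [41.67695676 -0.17184878  9.74291513]
```

View pics/w4.png

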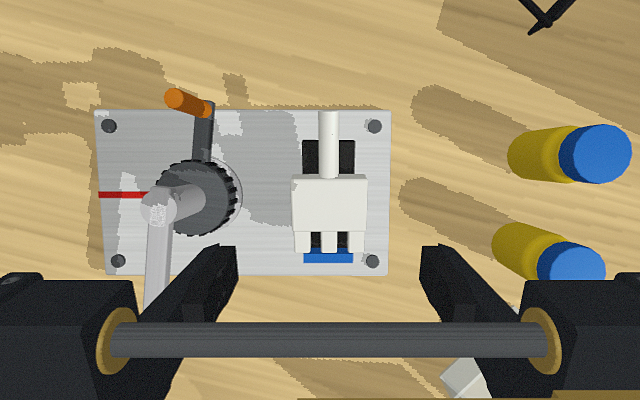

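The palm lies right: px slab (293-366,178-250), prongs at the lip and stem uphill. Measured origin is about x -1.5, y +0.3, surface 16.9 mm above the pad and yaw 0.003. Now the handle: I push it with closed fingers at a fixed 45° yaw, using the flat finger side.

```bash
cat >> h.py <<'E'
def push():
    y=.257;ux=np.array([np.cos(y),np.sin(y),0]);uy=np.array([-np.sin(y),np.cos(y),0]);c=np.array([605.7,150.5,0])
    n=(ux-uy)/2**.5;t=(ux+uy)/2**.5;return n,t,c,np.c_[-n,t,[0,0,-1.]]
def nt(a,b,z):
    n,t,c,R=push();return c+n*a+t*b+[0,0,z]
E
python3 - <<'E'
from h import *
n,t,c,R=push();s=env.read_state();turn(R,10);tg=nt(-100,-48,140);d=tg-s['tool_pos'];print(tg,d, 'in push axes (x=-n,y=t,z)',R.T@d)
go(tg,10)
E
```

```text
turn rad [-0.0828 -0.198   0.7824] units/row [-0.103 -0.247  0.978]
[495.13919587 159.46150597 140.        ] [ -98.93593004 -102.14657656  -12.51665047] in push axes (x=-n,y=t,z) [  33.94536731 -138.09400203   12.51665047]
now [594.1 261.6 152.5] tool delta mm [116.4 -73.6  37.5] per row units for 10 [ 0.145 -0.092  0.047]
```

>>> play_rows --deltas '[[[0.2,0,0.03],[0,-0.5,0.5],0],[[0.25,-0.1,0.02],[0,-0.8,0.8],1],[[0.25,-0.1,0],[0,-0.7,0.9],1],[[0.2,-0.1,0],[-0.2,-0.3,0.95],1],[[0.15,-0.15,0],[-0.2,0,0.95],1],[[0.1,-0.15,0],[-0.2,0,0.95],1],[[0.05,-0.15,0],[0,0,0.95],1],[[0,-0.1,0],[0,0,0.95],1]]'

```text
time_s: 13.32
tool_pos: [487.5, 180.0, 151.8]
tool_rot: [[-0.95, 0.313, -0.018], [0.313, 0.95, 0.025], [0.025, 0.018, -1.0]]
contact_force: [1.0, 0.4, -0.7]
finger_gap: 36.8
```

```bash
python3 - <<'E'
from h import *
n,t,c,R=push();turn(R,1);go(nt(-100,-48,55),1);print(env.read_state()['tool_rot'].round(2))
E
```

```text
turn rad [ 0.0152 -0.0271  0.21  ] units/row [ 0.19  -0.338  2.625]
now [487.5 180.  151.8] tool delta mm [-16.1 -18.9  96.1] per row units for 1 [-0.201 -0.236  1.201]
[[-0.95  0.31 -0.02]
 [ 0.31  0.95  0.02]
 [ 0.03  0.02 -1.  ]]
```

>>> play_rows --deltas '[[[-0.05,-0.1,0],[0.1,-0.17,0.9],1],[[-0.05,-0.1,0.1],[0.1,-0.17,0.9],1],[[-0.05,-0.05,0.2],[0,0,0.8],1],[[-0.03,0,0.25],[0,0,0],1],[[0,0,0.25],[0,0,0],1],[[0,0,0.25],[0,0,0],1],[[0,0,0.1],[0,0,0],1],[[0,0,0],[0,0,0],1]]'

```text
time_s: 13.98
tool_pos: [487.0, 149.5, 52.7]
tool_rot: [[-0.855, 0.519, -0.005], [0.519, 0.855, -0.005], [0.001, -0.007, -1.0]]
contact_force: [0.7, -0.8, -0.3]
finger_gap: 0.3
```

```bash
cat > st.py <<'E'
from h import *
n,t,c,R=push();s=env.read_state();d=s['tool_pos']-c;print('n',d@n,'t',d@t,'z',d[2],'F n,t',(s['contact_force']@n).round(1),(s['contact_force']@t).round(1),s['finger_gap'].round(1),s['joints'].round(2));turn(R,1)
E
python3 st.py
```

```text
Traceback (most recent call last):
  File "st.py", line 2, in <module>
    n,t,c,R=push();s=env.read_state();d=s['tool_pos']-c;print('n',d@n,'t',d@t,'z',d[2],'F n,t',(s['contact_force']@n).round(1),(s['contact_force']@t).round(1),s['finger_gap'].round(1),s['joints'].round(2));turn(R,1)
                                                                                                                                                               ^^^^^^^^^^^^^^^^^^^^^
AttributeError: 'float' object has no attribute 'round'
```

```bash
sed -i "s/s\['finger_gap'\].round(1)/round(s['finger_gap'],1)/" st.py; python3 st.py
```

```text
n -101.97939618489394 t -60.67444543545998 z 52.71748576174303 F n,t 1.0 -0.3 0.3 [-0.55  0.61  0.2   2.02 -0.22  0.54  0.84]
turn rad [-0.0072 -0.0014 -0.0168] units/row [-0.09  -0.018 -0.21 ]
```

>>> play_rows --deltas '[[[-0.13,0.03,0],[0,0,-0.2],1],[[-0.13,0.02,0],[0,0,0],1],[[-0.13,0,0],[0,0,0],1],[[-0.13,0,0],[0,0,0],1],[[-0.13,0,0],[0,0,0],1],[[-0.13,0,0],[0,0,0],1],[[-0.13,0,0],[0,0,0],1],[[0,0,0],[0,0,0],1]]'

```text
time_s: 14.65
tool_pos: [535.4, 111.3, 50.7]
tool_rot: [[-0.865, 0.499, -0.052], [0.5, 0.866, -0.01], [0.04, -0.035, -0.999]]
contact_force: [0.9, 0.5, -0.3]
finger_gap: 0.3
```

```bash
python3 st.py
```

```text
n -40.95555194369726 t -69.2928883012284 z 50.672436648434235 F n,t 0.6 0.9 0.3 [-0.43  0.67  0.2   1.89 -0.21  0.66  0.94]
turn rad [-0.0347 -0.0402  0.0047] units/row [-0.434 -0.502  0.059]
```

>>> play_rows --deltas '[[[-0.1,0,0],[-0.2,-0.25,0],1],[[-0.12,0.02,0],[-0.2,-0.25,0],1],[[-0.12,0.02,0],[0,0,0],1],[[-0.12,0.03,0],[0,0,0],1],[[-0.12,0.03,0],[0,0,0],1],[[-0.12,0.03,0],[0,0,0],1],[[-0.1,0.02,0],[0,0,0],1],[[0,0,0],[0,0,0],1]]'

```text
time_s: 15.32
tool_pos: [594.9, 86.7, 50.9]
tool_rot: [[-0.865, 0.501, -0.014], [0.501, 0.865, -0.001], [0.011, -0.008, -1.0]]
contact_force: [-1.6, 0.1, 0.4]
finger_gap: 0.6
```

```bash
python3 st.py; python3 - <<'E'
from h import *
s,p,C,T=wrist();cv2.imwrite('pics/w5.png',p[...,::-1])
E
```

```text
n 22.8190584812471 t -60.55777454132941 z 50.88540466341805 F n,t -1.5 -0.7 0.6 [-0.36  0.72  0.2   1.78 -0.21  0.68  1.  ]
turn rad [-0.008  -0.0114  0.0032] units/row [-0.1   -0.142  0.04 ]
```

View pics/w5.png

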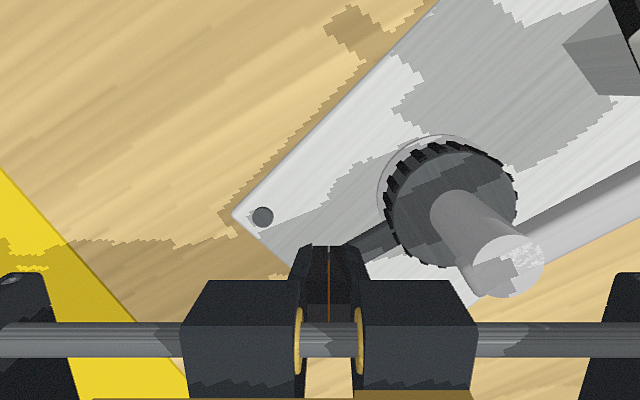

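The collar is at px (450,200), the keeper arm runs right, and the handle is hidden behind the fingers. I measure the keeper arm angle from depth.

```bash
cat > ang.py <<'E'
from h import *
n,t,c,R=push();y=.257;ux=np.array([np.cos(y),np.sin(y)]);uy=np.array([-ux[1],ux[0]])
s=env.read_state();T=np.eye(4);T[:3,:3]=s['tool_rot'];T[:3,3]=s['tool_pos'];T=T@env.camera_model('wrist')['tool_from_camera']
for cam,E in(('wrist',T),('top',None),('scene',None)):
    p,d=env.get_image(cam);C=cloud(d,cam,E);L=np.stack([(C[...,:2]-c[:2])@ux,(C[...,:2]-c[:2])@uy],-1);r=np.hypot(L[...,0],L[...,1]);z=C[...,2];hsv=cv2.cvtColor(p,cv2.COLOR_RGB2HSV)
    k=(z>86)&(z<104)&(r>20)&(r<122)&(L[...,1]>5)&(hsv[...,1]<60)&(hsv[...,2]>70)
    if k.sum()>20:
        f=cv2.fitLine(L[k].astype(np.float32),cv2.DIST_HUBER,0,.01,.01).ravel();v=f[:2]*np.sign(f[1]);m=L[k].mean(0)
        print(cam,k.sum(),'keeper dir',np.arctan2(v[1],v[0]),'mean bearing',np.arctan2(m[1],m[0]),'rmax',r[k].max(),'z',np.median(z[k]))
    o=(hsv[...,1]>130)&(hsv[...,0]>5)&(hsv[...,0]<16)&(z>35)&(z<90)&(r<90)&(r>50)
    if o.any():
        q=L[o].mean(0);print(cam,'orange',o.sum(),q,np.arctan2(-q[1],-q[0]))
E
python3 ang.py
```

```text
wrist 4582 keeper dir 1.5242373 mean bearing 1.4304387100576512 rmax 54.16825675250677 z 95.1925362609429
wrist orange 118 [-22.91748953 -62.23020067] 1.2179393200964448
top 121 keeper dir 1.3501388 mean bearing 1.3903411398897243 rmax 121.77908048629939 z 93.7808899923291
scene 220 keeper dir 1.3655492 mean bearing 1.3544146854928174 rmax 121.30715264231738 z 94.41889773479494
scene orange 64 [-12.2170256 -70.0044669] 1.3980185694694094
```

>>> play_rows --deltas '[[[-0.06,0.01,0],[0,0,0],1],[[-0.06,0.01,0],[0,0,0],1],[[-0.03,0,0],[0,0,0],1],[[0,0,0],[0,0,0],1],[[0,0,0],[0,0,0],1],[[0,0,0],[0,0,0],1],[[0,0,0],[0,0,0],1],[[0,0,0],[0,0,0],1]]'

```text
time_s: 16.18
tool_pos: [603.3, 86.7, 51.0]
tool_rot: [[-0.867, 0.497, -0.017], [0.497, 0.867, 0.003], [0.016, -0.006, -1.0]]
contact_force: [-0.9, 1.9, -1.0]
finger_gap: 0.5
```

```bash
python3 st.py; python3 ang.py
```

```text
n 30.13134561304726 t -56.29913134181593 z 51.023174700565626 F n,t -1.8 1.2 0.5 [-0.35  0.73  0.19  1.75 -0.21  0.7   1.01]
turn rad [-0.0062 -0.0162  0.0077] units/row [-0.077 -0.203  0.096]
wrist 5783 keeper dir 1.6234633 mean bearing 1.5500918048145285 rmax 60.70275846071447 z 95.22881401652445
wrist orange 113 [-14.18834433 -64.80938701] 1.355272371589779
top 116 keeper dir 1.5552602 mean bearing 1.528391094514773 rmax 121.67622609195283 z 93.90389691795895
scene 209 keeper dir 1.516574 mean bearing 1.4903207325372458 rmax 120.9711895932377 z 94.49673299068559
scene orange 62 [ -2.7796675  -71.65143725] 1.5320214689115952
```

>>> play_rows --deltas '[[[-0.03,0,0],[0,0,0],1],[[-0.01,0,0],[0,0,0],1],[[0,0,0],[0,0,0],1],[[0.1,0,0],[0,0,0],1],[[0.2,-0.1,-0.1],[0,0,0],1],[[0.2,-0.2,-0.3],[0,0,0],1],[[0.2,-0.1,-0.4],[0,0,0],1],[[0.2,0,-0.4],[0,0,0],1]]'

```text
time_s: 17.0
tool_pos: [525.4, 89.5, 145.4]
tool_rot: [[-0.865, 0.501, -0.022], [0.501, 0.865, -0.002], [0.018, -0.013, -1.0]]
contact_force: [-0.0, 0.3, 0.4]
finger_gap: 0.8
```

>>> play_rows --deltas '[[[0.3,0,-0.4],[0,0,0],1],[[0.3,0,-0.3],[0,0,-0.8],1],[[0.2,0,0],[0,0,-0.9],1],[[0,0,0],[0,0,-0.9],1],[[0,0,0],[0,0,-0.9],1],[[0,0,0],[0,0,-0.9],1],[[0,0,0],[0,0,0],1],[[0,0,0],[0,0,0],1]]'

```text
time_s: 17.67
tool_pos: [470.7, 120.8, 214.6]
tool_rot: [[-0.987, 0.162, 0.002], [0.162, 0.987, 0.003], [-0.001, 0.003, -1.0]]
contact_force: [-0.1, -0.6, 0.5]
finger_gap: 0.7
```

```bash
python3 st.py; python3 ang.py; cp pics/w4.png pics/w4old.png; python3 palm.py; mv pics/w4.png pics/w6.png
```

```text
n -101.56776063163937 t -93.71252449741176 z 214.64818951244197 F n,t 0.3 -0.5 0.7 [-0.49  0.29  0.18  2.   -0.07  0.86  1.13]
turn rad [0.003  0.0005 0.3655] units/row [0.038 0.007 4.569]
wrist 965 keeper dir 1.5255498 mean bearing 1.5639749491169976 rmax 121.99779707076507 z 95.14781573891321
top 197 keeper dir 1.5109471 mean bearing 1.5417672416657378 rmax 116.4861175138689 z 93.92728650429058
top orange 34 [ -7.70346052 -73.57301725] 1.4664714915113308
scene 214 keeper dir 1.5330112 mean bearing 1.507353515186593 rmax 121.92926242216599 z 94.66516742996845
scene orange 66 [ -0.69912042 -71.77609066] 1.561056338157478
[470.64002401 120.82913924 214.35319608] [ 0.2 -0.3  0.7] [-0.49  0.29  0.18  2.   -0.07  0.86  1.13]
2644 ((-9.697761535644531, -0.011114120483398438), (115.13619995117188, 53.709590911865234), 0.39059367775917053) [-67.25496586 -26.79585648   6.00032314] [47.88715915 27.01326643 18.97275921]
slab y -26.795856480631596 26.9046683358928 plane [-0.02250198  0.02787891 16.62616606]
lip 147 [ 38.30948504 -18.92250092   9.59157137] [46.91696944 18.28983004 12.13259573] [43.51438169 -0.61028206 10.95721663]
```

View pics/w6.png

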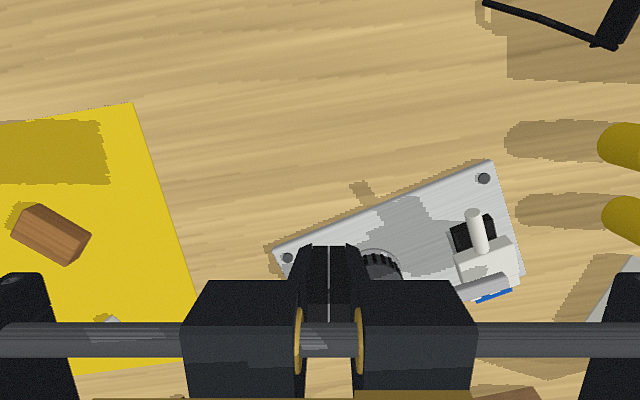

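The view shows the palm still on the rest under the keeper, but the fingers hide the handle. I take a better view with the gripper open.

>>> play_rows --deltas '[[[-0.1,0.13,-0.1],[0,0,0],-1],[[-0.1,0.13,-0.1],[0,0,0],-1],[[-0.1,0.13,-0.1],[0,0,0],-1],[[-0.1,0.13,-0.1],[0,0,0],-1],[[-0.1,0.13,-0.1],[0,0,0],-1],[[0,0,0],[0,0,0],-1],[[0,0,0],[0,0,0],-1],[[0,0,0],[0,0,0],-1]]'

```text
time_s: 18.53
tool_pos: [519.1, 165.2, 253.0]
tool_rot: [[-0.985, 0.171, -0.004], [0.171, 0.985, -0.001], [0.004, -0.002, -1.0]]
contact_force: [-0.3, -0.4, 0.1]
finger_gap: 51.7
```

```bash
cat > fin.py <<'E'
from h import *
s,p,C,T=wrist();cv2.imwrite('pics/w7.png',p[...,::-1]);z=C[...,2];hsv=cv2.cvtColor(p,cv2.COLOR_RGB2HSV);XY=C[...,:2]
c=np.array([605.7,150.5]);y=.257;r=np.hypot(*(np.moveaxis(XY-c,-1,0)))
red=(r<110)&(r>30)&(hsv[...,1]>130)&((hsv[...,0]<5)|(hsv[...,0]>174))&(z<18);print('red',red.sum(),XY[red].mean(0) if red.any() else 0)
pl=(np.hypot(C[...,0]-597,C[...,1]-185)<160)&(z>8)&(z<16)&(hsv[...,1]<60);print('plate',cv2.minAreaRect(XY[pl].astype(np.float32)))
k=(r<125)&(z>91)&(z<99)&(hsv[...,1]<60)&(hsv[...,2]>80);R=cv2.minAreaRect(XY[k].astype(np.float32));print('keeper',k.sum(),R)
f=cv2.fitLine(XY[k].astype(np.float32),cv2.DIST_HUBER,0,.01,.01).ravel();print('dir',np.arctan2(abs(f[1]),f[0]*np.sign(f[1]))-y)
o=(r<95)&(r>50)&(hsv[...,1]>130)&(hsv[...,0]>5)&(hsv[...,0]<16)&(z>82)&(z<89);q=XY[o].mean(0) if o.any() else c;d=q-c;print('handle',o.sum(),q,np.hypot(*d),np.arctan2(-d[1],-d[0])-y)
for nm,P in (('h1.571',1.571),):
    for zz,rr,sg in((85,72,-1),(95,118,1)):
        a=P+y;print(nm,zz,pix([c[0]+sg*rr*np.cos(a),c[1]+sg*rr*np.sin(a),zz],'wrist',T))
E
python3 fin.py
```

```text
red 0 0
plate ((597.1449584960938, 185.1004638671875), (150.22637939453125, 259.38458251953125), 14.64806842803955)
keeper 1991 ((595.1102905273438, 201.6197509765625), (24.568349838256836, 131.9630584716797), 12.496140480041504)
dir 1.5171094
handle 0 [605.7 150.5] 0.0 -3.3985926535897932
h1.571 85 [266.77372257 282.28408477]
h1.571 95 [440.74900479 216.12139834]
```

View pics/w7.png

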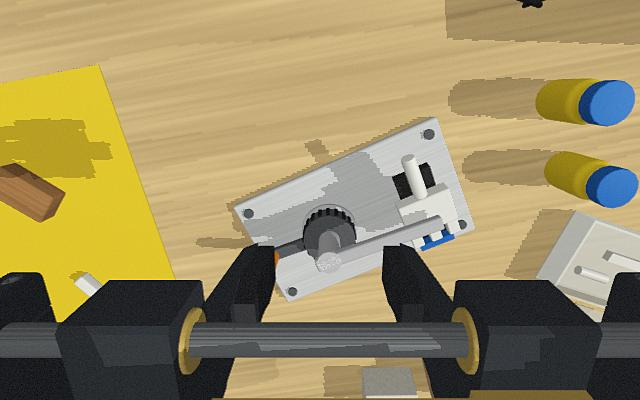

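>>> play_rows --deltas '[[[0.2,-0.15,-0.05],[0,0,-0.4],-1],[[0.2,-0.15,-0.05],[0,0,-0.4],-1],[[0.2,-0.15,-0.05],[0,0,-0.4],-1],[[0.2,-0.1,0],[0,0,-0.4],-1],[[0.1,0,0],[0,0,0],-1],[[0,0,0],[0,0,0],-1],[[0,0,0],[0,0,0],-1],[[0,0,0],[0,0,0],-1]]'

```text
time_s: 19.25
tool_pos: [434.5, 124.3, 261.7]
tool_rot: [[-0.999, 0.045, -0.011], [0.045, 0.999, -0.005], [0.011, -0.005, -1.0]]
contact_force: [0.1, -0.2, 0.1]
finger_gap: 88.3
```

```bash
python3 fin.py; python3 - <<'E'
import cv2
i=cv2.imread('pics/w7.png');cv2.imwrite('pics/w8.png',cv2.resize(i[100:300,180:500],None,fx=2.5,fy=2.5,interpolation=2))
E
```

```text
red 30 [626.32724603  70.47869619]
plate ((586.6994018554688, 182.04403686523438), (129.60391235351562, 259.7522277832031), 14.514534950256348)
keeper 800 ((596.3516845703125, 186.23291015625), (15.36921501159668, 97.35189819335938), 8.398366928100586)
dir 1.404914
handle 0 [605.7 150.5] 0.0 -3.3985926535897932
h1.571 85 [298.61368147 335.53044577]
h1.571 95 [466.4199889  298.51902472]
```

View pics/w8.png

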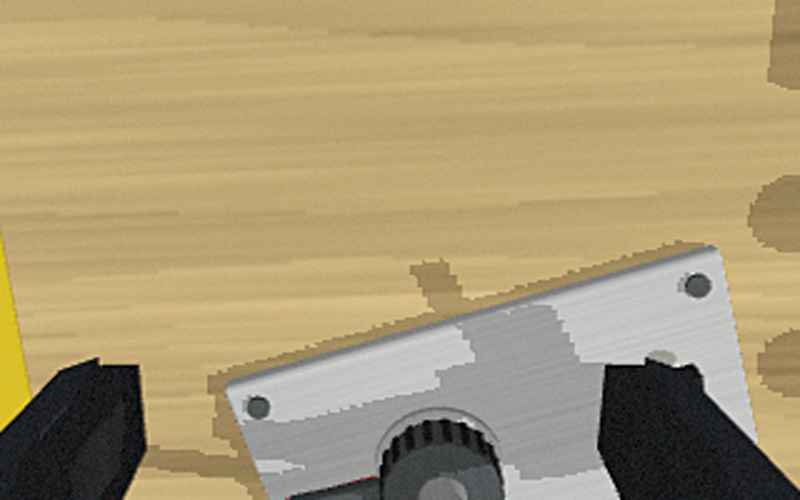

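I went the wrong way: only the plate edge and the ring, at crop (440,460), are in view. I move forward instead.

>>> play_rows --deltas '[[[-0.35,0.05,0.02],[0,0,0],-1],[[-0.35,0.05,0.02],[0,0,0],-1],[[-0.35,0.05,0],[0,0,0],-1],[[-0.35,0.05,0],[0,0,0],-1],[[-0.35,0.0,0],[0,0,0],-1],[[-0.3,0,0],[0,0,0],-1],[[0,0,0],[0,0,0],-1],[[0,0,0],[0,0,0],-1]]'

```text
time_s: 19.97
tool_pos: [610.2, 136.8, 252.0]
tool_rot: [[-0.999, 0.043, -0.012], [0.043, 0.999, -0.006], [0.011, -0.006, -1.0]]
contact_force: [0.1, 0.1, 0.1]
finger_gap: 87.5
```

```bash
python3 fin.py;python3 palm.py
```

```text
red 18 [628.2124058   63.02131143]
plate ((597.5147094726562, 184.83103942871094), (150.05271911621094, 260.58642578125), 14.60616683959961)
keeper 2469 ((594.4647827148438, 201.33609008789062), (24.0219783782959, 131.81263732910156), 13.170893669128418)
dir 1.5147347
handle 25 [618.92661478  81.95490562] 69.80955022552878 1.5044157399112978
h1.571 85 [271.93113639 192.00147021]
h1.571 95 [472.16967385 134.76604977]
[609.936622   136.68498124 251.9311311 ] [-0.  -0.2 -0.3] [-0.42  0.49  0.18  1.59 -0.1   1.08  1.31]
3242 ((-10.18231201171875, 0.15721702575683594), (112.94154357910156, 54.047637939453125), 0.8124390244483948) [-66.69017884 -26.86208232   6.01135232] [46.30169574 27.43348723 19.08284383]
slab y -26.86208231975758 27.433487225788287 plane [-0.01855089  0.03047703 16.57960405]
lip 339 [ 34.3936065  -19.17738952  -0.13717756] [47.05807573 18.6186342  12.89905712] [41.79958291  0.29213971  9.75107599]
```

The palm is unchanged. The collar reads about 1.50-1.55 by the different measures (mean ≈ 1.52): inside the tolerance but on the low side. I give the handle one small further nudge (~2-3 mm).

```bash
python3 - <<'E'
from h import *
n,t,c,R=push();turn(R,8);go(nt(-5,-58,140),8);s=env.read_state();print(R.T@(nt(-5,-58,140)-s['tool_pos']))
E
```

```text
turn rad [-0.0087 -0.0102  0.486 ] units/row [-0.014 -0.016  0.759]
now [609.1 136.7 252.2] tool delta mm [ 34.1 -34.7 112.8] per row units for 8 [ 0.053 -0.054  0.176]
[ 14.84919659 -47.79443398 112.2110737 ]
```

>>> play_rows --deltas '[[[0.08,-0.08,0.1],[0,0,0.85],1],[[0.08,-0.08,0.2],[0,0,0.85],1],[[0.06,-0.08,0.2],[0,0,0.85],1],[[0.05,-0.08,0.2],[0,0,0.85],1],[[0.05,-0.08,0.2],[0,0,0.85],1],[[0.05,-0.08,0.2],[0,0,0.85],1],[[0,-0.05,0.1],[0,0,0.8],1],[[0,0,0],[0,0,0],1]]'

```text
time_s: 20.73
tool_pos: [561.1, 103.2, 155.9]
tool_rot: [[-0.861, 0.508, -0.011], [0.508, 0.861, -0.001], [0.009, -0.007, -1.0]]
contact_force: [0.2, -0.3, 0.6]
finger_gap: 36.8
```

```bash
python3 st.py; python3 - <<'E'
from h import *
go(nt(0,-58,52),1)
E
```

```text
n -14.64933637681166 t -63.31689778120293 z 155.8793197987069 F n,t 0.3 -0.2 36.8 [-0.47  0.52  0.28  1.82 -0.19  0.83  0.94]
turn rad [-0.0067 -0.0093 -0.0047] units/row [-0.083 -0.116 -0.059]
now [561.1 103.2 155.9] tool delta mm [-15.6   6.1 103.7] per row units for 1 [-0.195  0.076  1.296]
```

>>> play_rows --deltas '[[[-0.06,0.03,0.1],[0,0,0],1],[[-0.06,0.03,0.25],[0,0,0],1],[[-0.06,0.02,0.3],[0,0,0],1],[[0,0,0.3],[0,0,0],1],[[0,0,0.25],[0,0,0],1],[[0,0,0.08],[0,0,0],1],[[0,0,0],[0,0,0],1],[[0,0,0],[0,0,0],1]]'

```text
time_s: 21.4
tool_pos: [581.3, 106.6, 53.9]
tool_rot: [[-0.87, 0.493, -0.001], [0.493, 0.87, 0.005], [0.004, 0.004, -1.0]]
contact_force: [-0.2, 0.5, 0.4]
finger_gap: 0.7
```

```bash
python3 st.py
```

```text
n 1.0956049230857066 t -50.21753854292926 z 53.87171484140106 F n,t -0.4 0.3 0.7 [-0.41  0.7   0.22  1.82 -0.24  0.65  1.  ]
turn rad [ 0.0041 -0.0038  0.0133] units/row [ 0.052 -0.047  0.166]
```

>>> play_rows --deltas '[[[-0.1,-0.03,0],[0,0,0.1],1],[[-0.1,-0.02,0],[0,0,0],1],[[-0.1,0,0],[0,0,0],1],[[-0.05,0,0],[0,0,0],1],[[0,0,0],[0,0,0],1],[[0,0,0],[0,0,0],1],[[0,0,0],[0,0,0],1],[[0,0,0],[0,0,0],1]]'

```text
time_s: 22.07
tool_pos: [608.0, 89.2, 58.5]
tool_rot: [[-0.867, 0.498, 0.003], [0.498, 0.867, 0.009], [0.002, 0.009, -1.0]]
contact_force: [-1.0, 0.9, -1.1]
finger_gap: 0.5
```

```bash
python3 st.py
```

```text
n 32.879404908597934 t -51.741327736221336 z 58.48783028063595 F n,t -1.3 0.3 0.5 [-0.37  0.72  0.22  1.76 -0.24  0.69  1.03]
turn rad [ 0.0092 -0.0019  0.0067] units/row [ 0.115 -0.024  0.083]
```

>>> play_rows --deltas '[[[-0.02,0,0],[0,0,0],1],[[-0.01,0,0],[0,0,0],1],[[0,0,0],[0,0,0],1],[[0,0,0],[0,0,0],1],[[0,0,0],[0,0,0],1],[[0,0,0],[0,0,0],1],[[0,0,0],[0,0,0],1],[[0,0,0],[0,0,0],1]]'

```text
time_s: 22.73
tool_pos: [608.8, 89.3, 58.5]
tool_rot: [[-0.868, 0.497, 0.001], [0.497, 0.868, 0.01], [0.004, 0.009, -1.0]]
contact_force: [-2.1, 1.2, 0.5]
finger_gap: 0.5
```

```bash
python3 st.py; python3 ang.py
```

```text
n 33.526972490959224 t -51.27361825275904 z 58.47870918540386 F n,t -2.4 0.0 0.5 [-0.37  0.72  0.22  1.75 -0.24  0.69  1.03]
turn rad [ 0.0088 -0.0044  0.0082] units/row [ 0.111 -0.055  0.103]
wrist 7365 keeper dir 1.6360315 mean bearing 1.5925745211141715 rmax 73.64868518321958 z 95.29105259974
wrist orange 129 [ -9.4988311  -62.73528493] 1.4205264204564028
top 101 keeper dir 1.6204832 mean bearing 1.5867753060150878 rmax 121.84160618469745 z 93.2306235511403
scene 207 keeper dir 1.5699844 mean bearing 1.5356071629279053 rmax 121.00844943200154 z 94.68166596169442
scene orange 68 [  0.96775032 -71.29925376] 1.5843685711410176
```

The scene readings rose by about 0.03 rad, so the collar is near 1.555. I back off and check.

>>> play_rows --deltas '[[[0.1,0,0],[0,0,0],1],[[0.2,-0.1,-0.1],[0,0,0],1],[[0.1,-0.1,-0.3],[0,0,0],1],[[0,0,-0.4],[0,0,0],1],[[0,0,-0.45],[0,0,-0.5],1],[[0,0,-0.45],[0,0,-0.9],1],[[0,0,-0.4],[0,0,-0.9],-1],[[0,0,-0.3],[0,0,-0.9],-1]]'

```text
time_s: 23.55
tool_pos: [567.6, 86.8, 252.8]
tool_rot: [[-0.967, 0.256, -0.002], [0.256, 0.967, 0.003], [0.003, 0.002, -1.0]]
contact_force: [1.0, 0.2, -0.2]
finger_gap: 11.8
```

>>> play_rows --deltas '[[[-0.1,0.1,0],[0,0,-0.9],-1],[[-0.15,0.1,0],[0,0,-0.9],-1],[[-0.15,0.1,0],[0,0,-0.5],-1],[[-0.1,0,0],[0,0,0],-1],[[0,0,0],[0,0,0],-1],[[0,0,0],[0,0,0],-1],[[0,0,0],[0,0,0],-1],[[0,0,0],[0,0,0],-1]]'

```text
time_s: 24.22
tool_pos: [616.5, 101.6, 263.1]
tool_rot: [[-0.997, 0.071, 0.017], [0.071, 0.997, 0.004], [-0.017, 0.005, -1.0]]
contact_force: [0.2, -0.8, -0.0]
finger_gap: 65.3
```

```bash
python3 fin.py;python3 palm.py; python3 ang.py; python3 - <<'E'
import cv2
from h import *
i=cv2.imread('pics/w7.png');p,_=env.get_image('top')
cv2.imwrite('pics/w9.png',np.vstack([i[60:330],cv2.resize(p[60:260,140:520,::-1],(640,337),interpolation=2)])[:600])
E
```

```text
red 41 [628.26401534  65.58924813]
plate ((597.7027587890625, 184.743896484375), (150.3665313720703, 259.9808349609375), 14.606358528137207)
keeper 2409 ((596.3511962890625, 201.63180541992188), (23.70330810546875, 131.58998107910156), 10.787296295166016)
dir 1.5462924
handle 24 [621.84264322  81.35791785] 71.00149613602613 1.5431584326997827
h1.571 85 [306.76590852 176.88358319]
h1.571 95 [504.7557524  113.99990552]
[616.40170239 101.45687412 263.01684258] [ 0.3 -0.5 -1. ] [-0.38  0.46  0.2   1.61 -0.1   1.06  1.35]
3245 ((-9.782730102539062, 0.11611557006835938), (113.97256469726562, 54.634395599365234), 0.7529653906822205) [-66.76902893 -27.16319415   6.00729473] [47.03930707 27.68663976 19.04528513]
slab y -27.163194154336246 27.686639764888138 plane [4.68640724e-03 3.16104626e-02 1.66188097e+01]
lip 326 [ 37.97368091 -19.43572688  -0.20296295] [46.99348414 18.9151558  13.3461949 ] [41.89332279  0.08372011  9.81430649]
wrist 1835 keeper dir 1.5555731 mean bearing 1.5740104716469725 rmax 121.99569339764133 z 95.53898176776858
wrist orange 136 [ -5.2183894  -69.56085085] 1.495917529247697
top orange 13 [ -8.71689386 -74.0824079 ] 1.4536700546243295
scene 212 keeper dir 1.5504189 mean bearing 1.5408624557732973 rmax 121.53481136543692 z 94.39014942773002
scene orange 63 [  1.38158351 -71.47046854] 1.590124749946871
```

View pics/w9.png

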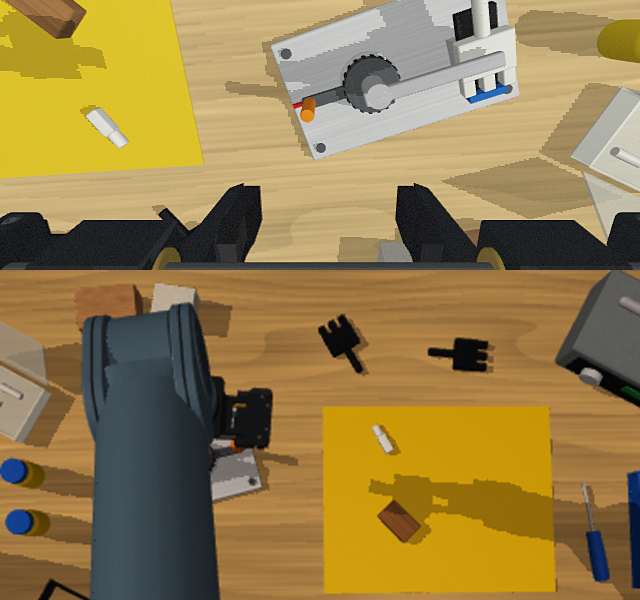

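The handle arm at (322,97) lies over the red line at (298,105). The keeper is across the palm and the palm is on the rest at (487,50). The bystanders in view look unmoved. The arm is clear, so I hand in.

```bash
python3 -c "
from plant import env
s=env.read_state();print(s['time_s'],abs(s['qvel']).max());print(env.job_done())"
```

```text
24.5167 0.0026848513800460973
the job is handed in; nothing more can be done
None
```

The palm is on the rest, the collar is turned to the locked line, and the job was handed in at 24.5 s; no verdict came back.

**What I did:** I gripped the white palm across its slab, laid it on the sloped rest with the prongs by the lip and the stem uphill, and let go. Then I pushed the orange handle with closed fingers, added one small correcting nudge, and backed the arm off clear of everything.

**Palm at the last check:**

| Measure | Reading | Allowed |
|---|---|---|
| Along the slope | about -1.5 to -1.8 mm | -10 to +6 mm |
| Sideways | about 0.1 to 0.3 mm | ±12 mm |
| Top face above the pad | 16.6 mm (slab is 16 mm thick) | within 5 mm in height |
| Yaw | about 0.01 rad | 0.2 rad |
| Flatness | within about 0.03 rad | 0.12 rad |

**Collar at the last check:** the methods disagreed.
- **Trusted readings:** these gave 1.54 to 1.59 rad, and the allowed range is 1.481 to 1.661.
- **Keeper outline:** one fit of it works out at about 1.50, still inside.
- **Orange post:** two cruder readings gave 1.50 (wrist camera) and 1.45 (top camera). I discounted both because the post's side face, partly hidden by the arm in the top view, skews them low; the 1.45 would be outside the range.

**Bystanders:** those visible in the last pictures looked where they were, but I did not measure them. The glasses were only partly in view at the end.

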